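# Change over the vial warming block and set its timer

### The arm

A 6-joint arm with a two-finger parallel gripper is mounted at the origin on the work surface. World frame = base frame: x ahead of the robot, y to its left, z up, the work surface at z = 0. Lengths are in m, angles in degrees, forces in N, time in s.
With the tool pointing down it reaches from about 0.375 to 0.9 m from the base axis. Payload 3.1 kg.
Tool frame: the origin (TCP) lies midway between the tips of the shut fingers; the grasp point (between the pads) lies 19 mm behind it (arm.grip_point_offset is the distance from the TCP to the grasp point, in m); z points along the fingers, y is the line along which they close (so a half turn about z gives the same grasp; the last joint's range is limited). The gripper opens to 87 mm and grips with 3 to 60 N. Pads are 19 mm wide; open, the fingers measure 117 mm over their backs; the gripper's body (75 mm by 190 mm) begins 51 mm behind the grasp point.
Start: joints at [63.971, 30.224, 82.088, -0, 67.689, -10.227], TCP at [0.17, 0.601, 0.223] pointing down, gripper open.
Joint ranges: [-176.69, 176.69], [-43.24, 126.21], [12.49, 139.97], [-82, 262], [0, 151.66], [-163.58, 163.58]. Speed limits (degrees/s): [159.86, 159.86, 180, 180, 180, 180].

### API

Orientations are given as a 3x3 rotation matrix whose columns are the frame's x, y, z axes.
In Python, from plant import arm gives the robot as it stands. The module is installed in compiled form; this text tells all that it offers.
- The arm moves only by the tool move_arm, never from a script. Its argument "rows" is a list of rows, each a list of 3 entries, a list of its own where there are three numbers: the shift along the world's x, y, z in mm, then the turn, a rotation vector about the world's x, y, z in degrees, then the opening, from 0 (shut) to 1 (fully open). In form: [[[tx, ty, tz], [rx, ry, rz], fingers], ...]. A call has 1 to 8 rows; each row is the pose to reach, as a shift and turn from the pose commanded when the call began; what a row does not reach only later rows make up. A row lasts 1/12 s, in which the tool goes at most 41.7 mm and 7.16 degrees, less where a joint would pass 70% of its speed; a pose out of reach is approached as far as the arm can. A call with a gripper value outside its range is refused whole. The fingers move at their own pace and stop on an object; "squeeze" is the grip in N (left out, the last holds). Time passes only in rows, so rows that repeat a pose let the fingers close. It gives the time, the measured TCP pose, the force, the opening and the grip force at its end, in the units of the state.
- arm.get_state(): the state, without advancing time (a new reading comes with each control period).
- arm.camera(name): name is "side" or "top"; returns a dict with "image" (480x640x3 uint8, red, green, blue), "range_z" (480x640 float32, m along the optical axis (not along the pixel's ray), 0 where there is no reading), "mtx" (3x3 intrinsics, pixels), "R" (3x3) and "t" (3): a world point X has camera coordinates R X + t. Camera axes: x right, y down, z forward; pixel columns grow to the right and rows downward; lengths in m; the calibration is good to about 2 mm. A picture is of the moment at which its call begins.
- arm.finish_job(): hands the job in; it is judged then, once.
The state is a dict: "time_s": time; "q": joint angles; "joint_vel": joint speeds; "joint_efforts": joint torques, N m; "tool_pos": TCP position; "tcp_rot": TCP orientation; "force": force on the tool from outside, world axes, zero at the start; "torque": the same for the moment, N m; "width": finger opening in m; "grip_force": force on a finger pad.
Only numpy, scipy, OpenCV 4.12 (cv2) and the standard library are available. Lean on these libraries where they do the work, as an engineer would, in place of code of your own. Each camera call takes 0.05 s, during which the arm holds its last target. There are 200 camera calls.

### The job

Change over the warming block: move every warmed vial that stands in the aluminium block to the white cooling rack, and stand every cold vial from the grey carrier in front of it in the block, each upright and fully down in a hole of its own. Only when all the vials are in place, wind the bell timer by turning its dial clockwise past the top mark (30 minutes), then turn it back down to 15 minutes. Leave the other stock where it stands.

Things in the scene. Friction and masses are not known exactly. Their poses are not given: they have to be found in the camera images.
- block: plain aluminium warming block, 66 x 236 x 60 high, fixed to the bench; origin at the centre of its underside, long side along its y. Four round holes in a row along y at -87, -29, 29 and 87 mm, 38 mm wide and 45 mm deep (hole floor 15 mm above the bench)
- rack: white plastic cooling rack, 176 x 64 x 55 high, fixed to the bench; origin at the centre of its underside, long side along its x. Three round holes in a row along x at -58, 0 and 58 mm, 38 mm wide and 45 mm deep (hole floor 10 mm above the bench); all empty at the start
- carrier: grey plastic vial carrier, 66 x 236 x 48 high, 0.8 kg, standing loose on the bench between the robot and the block; origin at the centre of its underside, long side along its y. Four round holes in a row along y at -87, -29, 29 and 87 mm, 38 mm wide and 40 mm deep (hole floor 8 mm above the bench); a knock can leave vials leaning in it by up to about 0.15 rad; it may be left wherever it ends
- cold_1: amber glass vial with a white screw cap, a plain upright cylinder 34 mm across (cap too) and 100 tall, chamfered foot, about 110 g; origin at the centre of its underside, z up along it. One of the cold vials, three or four in all, that stand in holes of the carrier at the start, sticking out 60 mm (None: absent)
- cold_2: amber glass vial with a white screw cap, a plain upright cylinder 34 mm across (cap too) and 100 tall, chamfered foot, about 110 g; origin at the centre of its underside, z up along it. One of the cold vials, three or four in all, that stand in holes of the carrier at the start, sticking out 60 mm (None: absent)
- cold_3: amber glass vial with a white screw cap, a plain upright cylinder 34 mm across (cap too) and 100 tall, chamfered foot, about 110 g; origin at the centre of its underside, z up along it. One of the cold vials, three or four in all, that stand in holes of the carrier at the start, sticking out 60 mm (None: absent)
- cold_4: amber glass vial with a white screw cap, a plain upright cylinder 34 mm across (cap too) and 100 tall, chamfered foot, about 110 g; origin at the centre of its underside, z up along it. One of the cold vials, three or four in all, that stand in holes of the carrier at the start, sticking out 60 mm (None: absent)
- warm_1: amber glass vial with a white screw cap, a plain upright cylinder 34 mm across (cap too) and 100 tall, chamfered foot, about 110 g; origin at the centre of its underside, z up along it. One of the warmed vials, one or two in all, that stand in holes of the block at the start, sticking out 55 mm (None: absent)
- warm_2: amber glass vial with a white screw cap, a plain upright cylinder 34 mm across (cap too) and 100 tall, chamfered foot, about 110 g; origin at the centre of its underside, z up along it. One of the warmed vials, one or two in all, that stand in holes of the block at the start, sticking out 55 mm (None: absent)
- warm_3: amber glass vial with a white screw cap, a plain upright cylinder 34 mm across (cap too) and 100 tall, chamfered foot, about 110 g; origin at the centre of its underside, z up along it. One of the warmed vials, one or two in all, that stand in holes of the block at the start, sticking out 55 mm (None: absent)
- warm_4: amber glass vial with a white screw cap, a plain upright cylinder 34 mm across (cap too) and 100 tall, chamfered foot, about 110 g; origin at the centre of its underside, z up along it. One of the warmed vials, one or two in all, that stand in holes of the block at the start, sticking out 55 mm (None: absent)
- timer: white round bell timer, 104 across and 34 high, fixed to the bench; origin at the centre of its underside. Its face carries seven black marks 5 minutes apart, clockwise from 0 (towards the timer's x axis) to 30 at the top of the scale; 0, 15 and 30 are the long thick marks
- timer_dial (a joint): the timer's dial, rad: 0 at the mark 0, growing clockwise seen from above by 0.08 rad a minute, so 15 minutes = 1.2, the top mark 30 minutes = 2.4; stop at 2.7. It turns stiffly (0.05 N m) and stays where it is left; it starts between 0 and 0.6
- dial_grip (a point): on the dial's axis, where to grip it from above: a dark upright bar 60 mm long, 14 thick, whose top is 12 mm above this point and foot 22 mm below it (63 mm above the bench). This point's x axis runs along the bar towards the pointer end and turns with the dial
- dial_pointer (a point): the pointer end of the bar, marked by a white line on its top, 30 mm from the axis; it points at the minutes
- syrup: bystander: amber bottle 56 wide x 150 tall mm; not part of the job
- pills: bystander: white jar 48 wide, 70 tall mm; not part of the job
- carton_a: bystander: paper carton 50x120x40 mm; not part of the job
- carton_b: bystander: cardboard carton 60x90x90 mm; not part of the job
- drops: bystander: white bottle 36 wide x 85 tall mm; not part of the job
- blister: bystander: flat foil strip of tablets, lying, 50x100x6 mm; not part of the job
There are look-alikes about, which are no part of the job. Leave any yellow look-alike of the warm_1 alone.

How it is judged:
By the outcome, as a careful person would: the job done as asked, in the order asked, and still so for the second after the job is handed in, with the robot touching nothing.
Of cold_1, cold_2, cold_3, cold_4 only 3 to 4 are there at a start; the rules pass over those that are not, and their reading is None.
Of warm_1, warm_2, warm_3, warm_4 only 1 to 2 are there at a start; the rules pass over those that are not, and their reading is None.
At some moment in a run one of carrier may be knocked a few centimetres aside while the robot is not near it.
It also fails if it takes over 210 s, if anything falls off the work surface, if the arm or the gripper's body presses on something with over 40 N, if the wrist force passes 120 N, or if a joint passes its speed limit or range.

## Working session

There is one attempt and no reset: what is moved stays moved. The work goes in short steps, Python scripts to look and compute and a tool call to move; the robot and the scene stay as the last step left them, time stands still between calls to the robot, and variables do not carry over. Pictures are saved under pics/ and viewed, at most 14 in all, crops included, and the job is handed in when it is done.

Besides the shell and the picture viewer there is one more tool, called after "Request:" by a JSON object that holds its "op" and its "data", one argument or row to a line. move_arm: Moves the arm, as the interface text tells. Its arguments: {"type":"object","properties":{"rows":{"type":"array"},"squeeze":{"type":"number"}},"required":["rows"]}

```bash
mkdir -p pics
cat > h.py <<'E'
import numpy as np, cv2
from plant import arm
def snap(n,f=None):
    c=arm.camera(n)
    if f: cv2.imwrite('pics/'+f,c['image'][:,:,::-1])
    return c
def cloud(c):
    z=c['range_z'];v,u=np.mgrid[:480,:640];K=c['mtx']
    P=np.stack([(u-K[0,2])/K[0,0]*z,(v-K[1,2])/K[1,1]*z,z],-1)
    return (P-c['t'])@c['R']
def ray(c,u,v,h):
    K=c['mtx'];d=np.array([(u-K[0,2])/K[0,0],(v-K[1,2])/K[1,1],1])@c['R'];o=-c['R'].T@c['t']
    return o+d*(h-o[2])/d[2]
E
python3 - <<'E'
from h import *
for n in('top','side'):
    c=snap(n,n+'0.png');print(n,-c['R'].T@c['t'],c['R'][2],c['mtx'][0,0])
s=arm.get_state();print(s['time_s'],s['tcp_rot'],s['width'],arm.grip_point_offset)
E
```

```text
top [0.45344278 0.01254097 1.2688297 ] [ 0.10967149 -0.00194112 -0.99396599] 445.92648346987363
side [ 0.13550645 -0.43526913  0.80853607] [ 0.47433268  0.45607726 -0.75299538] 438.08966532799315
0.1 [[-9.62206789e-01  2.72318513e-01 -8.50197473e-04]
 [ 2.72319628e-01  9.62205250e-01 -1.75442880e-03]
 [ 3.40301029e-04 -1.91964876e-03 -9.99998100e-01]] 0.08690095292475222 0.0187
```

View pics/top0.png

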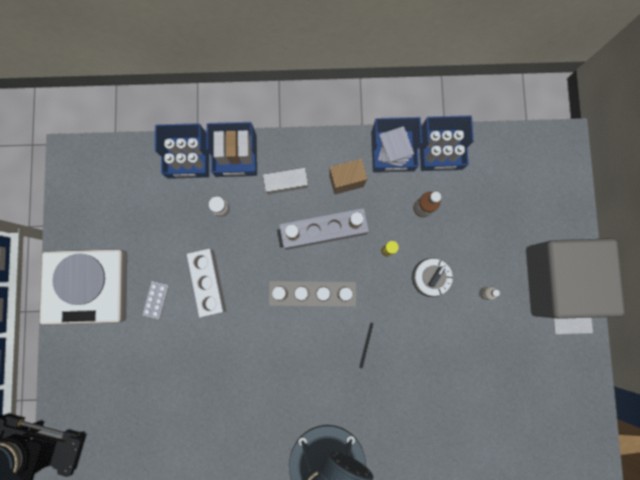

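View pics/side0.png

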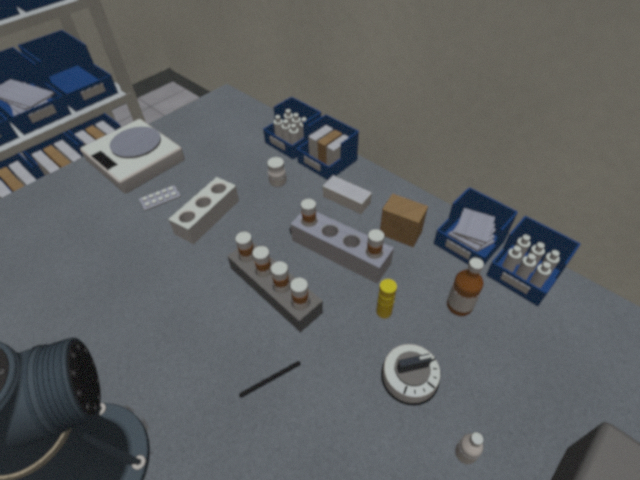

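The top view shows the four cold vials in the carrier at (279,293), (301,293), (323,293) and (346,294). The two warm vials are in the block's end holes at (292,231) and (357,219). The empty rack is at (205,283), the timer at (433,277) and the yellow look-alike at (391,248).

```bash
cat >> h.py <<'E'
def caps(c,boxes,lo,hi):
    P=cloud(c);out=[]
    for u,v in boxes:
        w=P[v-16:v+17,u-16:u+17].reshape(-1,3);I=c['image'][v-16:v+17,u-16:u+17].reshape(-1,3).astype(int)
        m=(w[:,2]>lo)&(w[:,2]<hi)&(I.min(1)>0)
        q=w[m];r=(q.max(0)+q.min(0))/2 if len(q) else [0]*3
        out.append((len(q),q.mean(0).round(4) if len(q) else 0,np.round(r,4)))
    return out
def rect(c,box,lo,hi):
    u0,v0,u1,v1=box;P=cloud(c)[v0:v1,u0:u1].reshape(-1,3)
    q=P[(P[:,2]>lo)&(P[:,2]<hi)]
    r=cv2.minAreaRect((q[:,:2]*1000).astype(np.float32));return r,q[:,2].mean(),len(q)
E
python3 - <<'E'
from h import *
c=arm.camera('top');d=arm.camera('side')
for x in caps(c,[(279,293),(301,293),(323,293),(346,294),(292,231),(357,219)],.092,.135):print(x)
print('side')
for x in caps(d,[(244,240),(262,255),(280,270),(300,288),(308,207),(376,238)],.09,.135):print(x)
print(rect(c,(260,200,375,258),.045,.07),rect(c,(180,240,230,325),.04,.065),rect(c,(262,272,365,312),.036,.055),rect(c,(405,250,460,302),.025,.042),rect(c,(405,250,460,302),.068,.11),sep='\n')
# hole centres by ray on edges
g=cv2.cvtColor(c['image'],cv2.COLOR_RGB2GRAY)
for n,pts,h in(('rack',[(200,261),(204,281),(209,302)],.055),('block',[(313,227),(335,224)],.06)):
  P=cloud(c)
  for u,v in pts:
    w=P[v-12:v+13,u-12:u+13];gg=g[v-12:v+13,u-12:u+13];t,m=cv2.threshold(gg[3:-3,3:-3],0,255,cv2.THRESH_BINARY_INV+cv2.THRESH_OTSU)
    k,l,st,ce=cv2.connectedComponentsWithStats(m);i=l[9,9];print(n,st[i],(ce[i]+[u-9,v-9]).round(1),ray(c,*(ce[i]+[u-9,v-9]),h).round(4))
im=np.hstack([cv2.resize(c['image'][245:310,395:465],None,fx=5.5,fy=5.5,interpolation=2),cv2.resize(d['image'][335:410,370:450],None,fx=4.77,fy=4.77,interpolation=2)[:357]])
cv2.imwrite('pics/t1.png',im[:,:,::-1])
E
```

```text
(142, array([0.4666, 0.1111, 0.1076]), array([0.4662, 0.0995, 0.1028]))
(137, array([0.4646, 0.054 , 0.1079]), array([0.4646, 0.0547, 0.1034]))
(140, array([ 0.4623, -0.0032,  0.1076]), array([ 0.4629, -0.0029,  0.1029]))
(132, array([ 0.4602, -0.0598,  0.1079]), array([ 0.4612, -0.0596,  0.1049]))
(137, array([0.6266, 0.0756, 0.1144]), array([0.6269, 0.0761, 0.108 ]))
(141, array([ 0.6544, -0.0949,  0.1139]), array([ 0.6555, -0.0952,  0.107 ]))
side
(290, array([0.4598, 0.0963, 0.1044]), array([0.462 , 0.0876, 0.0999]))
(344, array([0.4584, 0.0473, 0.1041]), array([0.4601, 0.0481, 0.0998]))
(334, array([ 0.4562, -0.0071,  0.1041]), array([ 0.4579, -0.0081,  0.1001]))
(293, array([ 0.454 , -0.0623,  0.1038]), array([ 0.4558, -0.0486,  0.1001]))
(224, array([0.6198, 0.0697, 0.1081]), array([0.6229, 0.0727, 0.1033]))
(259, array([ 0.6471, -0.101 ,  0.1085]), array([ 0.6512, -0.0981,  0.1034]))
(((641.7203369140625, -10.246917724609375), (67.1547622680664, 236.28831481933594), 9.325333595275879), np.float64(0.0597089288486946), 1495)
(((501.95916748046875, 319.07708740234375), (176.6347
[... 537 characters left out ...]
 291] [200.8 261.2] [0.5593 0.3276 0.055 ]
rack [  0   0  19  19 298] [204.7 280.8] [0.5055 0.317  0.055 ]
rack [  0   0  19  19 300] [209.8 301.6] [0.4488 0.3031 0.055 ]
block [  0   0  19  19 304] [313.1 227.5] [0.6427 0.0186 0.06  ]
block [  0   0  19  19 309] [335.  224.4] [ 0.6495 -0.0418  0.06  ]Traceback (most recent call last):
  File "<stdin>", line 14, in <module>
    return _nx.concatenate(arrs, 1, dtype=dtype, casting=casting)
           ~~~~~~~~~~~~~~~^^^^^^^^^^^^^^^^^^^^^^^^^^^^^^^^^^^^^^^
ValueError: all the input array dimensions except for the concatenation axis must match exactly, but along dimension 0, the array at index 0 has size 358 and the array at index 1 has size 357
```

```bash
cat >> h.py <<'E'
def tops(c,boxes,h):
    P=cloud(c);out=[]
    for u,v in boxes:
        w=P[v-14:v+15,u-14:u+15].reshape(-1,3);q=w[(w[:,2]>h-.006)&(w[:,2]<h+.006)]
        out.append((len(q),(q.mean(0)*1000).round(1)))
    return out
def holes(c,pts,h):
    g=cv2.GaussianBlur(c['image'].min(2),(0,0),1);out=[]
    for u,v in pts:
        k=g[v-11:v+12,u-11:u+12];_,m=cv2.threshold(k,0,255,cv2.THRESH_BINARY_INV+cv2.THRESH_OTSU)
        n,l,st,ce=cv2.connectedComponentsWithStats(m);i=l[11,11]
        cs,_=cv2.findContours((l==i).astype(np.uint8),0,1);e=cv2.fitEllipse(cv2.convexHull(max(cs,key=len)))
        out.append((np.round(e[1],1),(ray(c,e[0][0]+u-11,e[0][1]+v-11,h)*1000).round(1)))
    return out
E
python3 - <<'E'
from h import *
c=arm.camera('top');d=arm.camera('side')
for x in tops(c,[(279,293),(301,293),(323,293),(346,294)],.108)+tops(c,[(292,231),(357,219)],.115):print(x)
print('side')
for x in tops(d,[(244,240),(262,255),(280,270),(300,288)],.108)+tops(d,[(308,207),(376,238)],.115):print(x)
for x in holes(c,[(200,261),(204,281),(209,302)],.055)+holes(c,[(313,227),(335,224)],.06):print(x)
print(rect(d,(280,200,400,285),.05,.07),rect(d,(160,170,245,245),.045,.065),sep='\n')
a=cv2.resize(c['image'][245:310,395:465],(380,350),interpolation=2);b=cv2.resize(d['image'][335:410,370:450],(380,350),interpolation=2)
cv2.imwrite('pics/t1.png',np.hstack([a,b])[:,:,::-1])
E
```

```text
(130, array([466.9, 113.6, 107.8]))
(130, array([464.6,  55.4, 107.8]))
(131, array([462.3,  -2.3, 108.1]))
(126, array([460.3, -59.8, 107.6]))
(128, array([627.3,  76. , 115.2]))
(130, array([655.4, -95.2, 115. ]))
side
(202, array([461.4, 101.4, 106.3]))
(216, array([459. ,  45.7, 106.4]))
(215, array([457.3,  -7.9, 106.4]))
(211, array([455.2, -63.7, 106.6]))
(138, array([622.5,  72.5, 113.4]))
(165, array([650.3, -98.9, 113.4]))
(array([24.9, 30. ]), array([554.7, 328.8,  55. ]))
(array([22.5, 47.6]), array([504.4, 319.1,  55. ]))
(array([26.8, 29.4]), array([448.8, 309.3,  55. ]))
(array([ 24.2, 172.6]), array([ 649.5, -109.5,   60. ]))
(array([22.5, 48.9]), array([649.3, -48.3,  60. ]))
(((621.5029907226562, -40.894134521484375), (215.98648071289062, 253.69854736328125), 42.34426498413086), np.float64(0.058413123750504635), 1998)
(((498.11932373046875, 316.506103515625), (179.0436553955078, 69.00011444091797), 11.35480785369873), np.float64(0.052468901147934226), 1172)
```

View pics/t1.png

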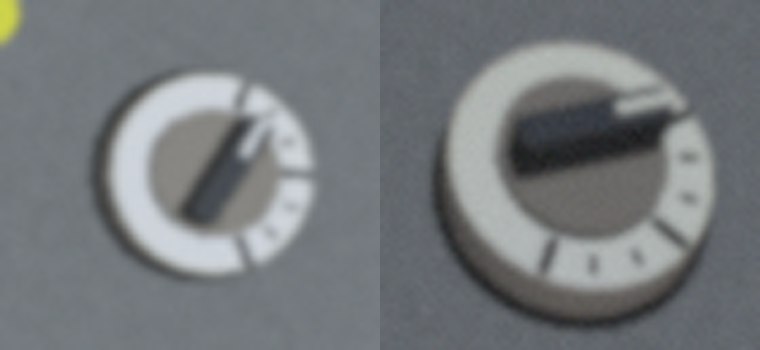

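The crop shows the dial pointer about 6 minutes clockwise of the upper 0 mark, with the long 15 mark at the right and the 30 mark at the bottom. The yellow vial at (391,248) is the look-alike and stays put. The two white-capped amber vials in the block at (292,231) and (357,219) are the warmed ones.

Request:
{"op": "move_arm", "data": {
  "rows": [
    [[229,-263,0],[0,0,-35],1],
    [[229,-263,0],[0,0,-35],1],
    [[229,-263,0],[0,0,-35],1],
    [[229,-263,0],[0,0,-35],1],
    [[229,-263,0],[0,0,-35],1],
    [[229,-263,0],[0,0,-35],1],
    [[229,-263,0],[0,0,-35],1],
    [[229,-263,0],[0,0,-35],1]
  ]
}}

```text
time_s: 0.97
tool_pos: [0.39, 0.3483, 0.2227]
tcp_rot: [[-0.632, 0.775, 0.0], [0.775, 0.632, 0.0], [-0.0, 0.0, -1.0]]
force: [0.2, -0.4, -0.1]
width: 0.0871
grip_force: 0.0
```

Request:
{"op": "move_arm", "data": {
  "rows": [
    [[228,-262,-30],[0,0,-30],1],
    [[228,-262,-30],[0,0,-30],1],
    [[228,-262,-30],[0,0,-30],1],
    [[228,-262,-30],[0,0,-30],1],
    [[228,-262,-30],[0,0,-30],1],
    [[228,-262,-30],[0,0,-30],1],
    [[228,-262,-30],[0,0,-30],1],
    [[228,-262,-30],[0,0,-30],1]
  ]
}}

```text
time_s: 1.63
tool_pos: [0.6081, 0.0976, 0.1937]
tcp_rot: [[-0.159, 0.987, 0.0], [0.987, 0.159, 0.0], [0.0, 0.0, -1.0]]
force: [0.3, 1.0, -0.5]
width: 0.0872
grip_force: 0.0
```

Request:
{"op": "move_arm", "data": {
  "rows": [
    [[0,0,0],[0,0,0],1],
    [[0,0,0],[0,0,0],1],
    [[0,0,0],[0,0,0],1]
  ]
}}

```text
time_s: 1.88
tool_pos: [0.6064, 0.0994, 0.1934]
tcp_rot: [[-0.159, 0.987, -0.002], [0.987, 0.159, 0.001], [0.001, -0.002, -1.0]]
force: [-0.1, -1.0, 0.2]
width: 0.0867
grip_force: 0.0
```

Request:
{"op": "move_arm", "data": {
  "rows": [
    [[21,-23,-10],[0,0,0],1],
    [[21,-23,-10],[0,0,0],1],
    [[21,-23,-10],[0,0,0],1]
  ]
}}

```text
time_s: 2.13
tool_pos: [0.6273, 0.0772, 0.1835]
tcp_rot: [[-0.16, 0.987, -0.001], [0.987, 0.16, 0.0], [0.001, -0.001, -1.0]]
force: [-0.7, 0.7, 0.2]
width: 0.0871
grip_force: 0.0
```

Run:
```python
from h import *
s=arm.get_state();print(s['tool_pos'])
c=arm.camera('top');d=arm.camera('side')
a=c['image'][160:270,260:400];b=d['image'][120:260,240:420]
cv2.imwrite('pics/g1.png',np.hstack([cv2.resize(a,(400,320)),cv2.resize(b,(400,320))])[:,:,::-1])
```

```text
[0.62734402 0.07723898 0.18351423]
```

View pics/g1.png

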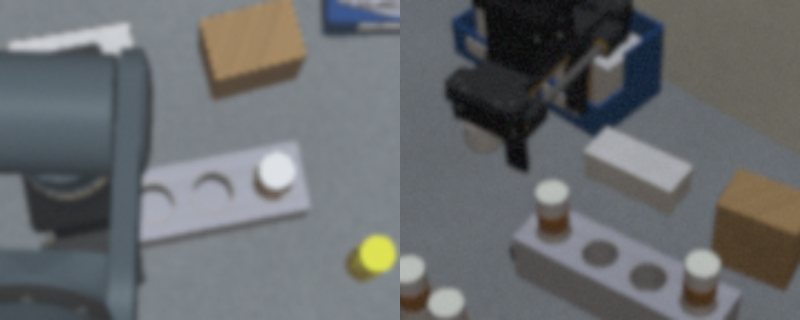

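The gripper hangs over the left warm vial, as the side crop shows around (520,130). The arm hides it from above. I'll descend and grip it.

Request:
{"op": "move_arm", "data": {
  "rows": [
    [[0,-1,-40],[0,0,0],1],
    [[0,-1,-80],[0,0,0],1],
    [[0,-1,-107],[0,0,0],1],
    [[0,-1,-107],[0,0,0],1]
  ]
}}

```text
time_s: 2.57
tool_pos: [0.6223, 0.0771, 0.0715]
tcp_rot: [[-0.161, 0.987, -0.013], [0.987, 0.161, 0.001], [0.003, -0.013, -1.0]]
force: [-1.9, 0.2, -1.4]
width: 0.087
grip_force: 0.0
```

Request:
{"op": "move_arm", "data": {
  "rows": [
    [[0,0,0],[0,0,0],0],
    [[0,0,0],[0,0,0],0],
    [[0,0,0],[0,0,0],0],
    [[0,0,0],[0,0,0],0],
    [[0,0,0],[0,0,0],0],
    [[0,0,0],[0,0,0],0]
  ],
  "squeeze": 15
}}

```text
time_s: 3.07
tool_pos: [0.6288, 0.0754, 0.0782]
tcp_rot: [[-0.16, 0.987, 0.002], [0.987, 0.16, -0.0], [-0.0, 0.002, -1.0]]
force: [-1.0, 1.0, -0.3]
width: 0.0547
grip_force: 0.0
```

Request:
{"op": "move_arm", "data": {
  "rows": [
    [[0,0,0],[0,0,0],0],
    [[0,0,0],[0,0,0],0],
    [[0,0,0],[0,0,0],0],
    [[0,0,0],[0,0,0],0],
    [[0,0,0],[0,0,0],0]
  ]
}}

```text
time_s: 3.48
tool_pos: [0.6281, 0.0754, 0.0769]
tcp_rot: [[-0.16, 0.987, -0.0], [0.987, 0.16, -0.0], [-0.0, -0.0, -1.0]]
force: [-0.6, -0.3, 0.4]
width: 0.0336
grip_force: 14.9
```

Request:
{"op": "move_arm", "data": {
  "rows": [
    [[0,0,15],[0,0,0],0],
    [[0,0,40],[0,0,0],0],
    [[0,0,70],[0,0,0],0],
    [[0,0,100],[0,0,0],0],
    [[0,0,120],[0,0,0],0],
    [[-20,40,120],[0,0,0],0],
    [[-30,75,120],[0,0,0],0],
    [[-40,110,120],[0,0,0],0]
  ]
}}

```text
time_s: 4.15
tool_pos: [0.5871, 0.1862, 0.1972]
tcp_rot: [[-0.158, 0.987, -0.0], [0.987, 0.158, 0.0], [0.0, -0.0, -1.0]]
force: [0.2, -0.2, -0.6]
width: 0.0335
grip_force: 14.9
```

Request:
{"op": "move_arm", "data": {
  "rows": [
    [[-10,35,0],[0,0,0],0],
    [[-15,70,0],[0,0,0],0],
    [[-20,100,0],[0,0,0],0],
    [[-25,125,0],[0,0,0],0],
    [[-29,145,0],[0,0,0],0],
    [[-29,145,0],[0,0,0],0],
    [[-29,145,0],[0,0,0],0],
    [[-29,145,0],[0,0,0],0]
  ]
}}

```text
time_s: 4.82
tool_pos: [0.5588, 0.3298, 0.1964]
tcp_rot: [[-0.16, 0.987, -0.001], [0.987, 0.16, -0.001], [-0.001, -0.001, -1.0]]
force: [0.2, -0.4, -1.1]
width: 0.0336
grip_force: 14.9
```

Run:
```python
from h import *
s=arm.get_state();print(s['tool_pos'],s['width'],s['grip_force'])
d=arm.camera('side');b=d['image'][80:270,120:340]
cv2.imwrite('pics/g2.png',cv2.resize(b,(660,570))[:,:,::-1])
```

```text
[0.55884988 0.32980588 0.1963941 ] 0.033570302567105255 14.94929796201177
```

View pics/g2.png

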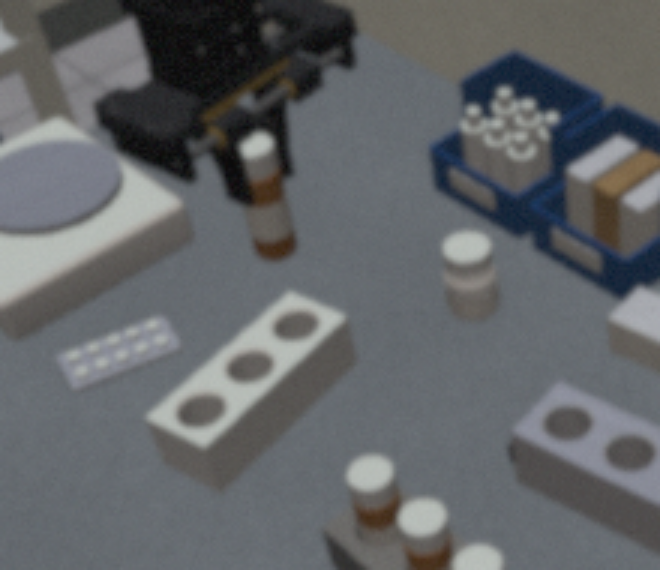

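The vial hangs upright in the gripper at (268,195) in the crop, above the far end of the rack. I'll lower it.

Request:
{"op": "move_arm", "data": {
  "rows": [
    [[0,0,-35],[0,0,0],0],
    [[0,0,-65],[0,0,0],0],
    [[0,0,-78],[0,0,0],0],
    [[0,0,-84],[0,0,0],0],
    [[0,0,-90],[0,0,0],0],
    [[0,0,-90],[0,0,0],0]
  ]
}}

```text
time_s: 5.37
tool_pos: [0.5594, 0.3295, 0.1064]
tcp_rot: [[-0.159, 0.987, -0.001], [0.987, 0.159, -0.0], [-0.0, -0.001, -1.0]]
force: [-0.4, -0.6, -0.6]
width: 0.0334
grip_force: 15.0
```

Request:
{"op": "move_arm", "data": {
  "rows": [
    [[0,0,-12],[0,0,0],0],
    [[0,0,-24],[0,0,0],0],
    [[0,0,-34],[0,0,0],0],
    [[0,0,-34],[0,0,0],0],
    [[0,0,-34],[0,0,0],0.7],
    [[0,0,-34],[0,0,0],0.7],
    [[0,0,-34],[0,0,0],0.7],
    [[0,0,-34],[0,0,0],0.7]
  ]
}}

```text
time_s: 6.03
tool_pos: [0.5596, 0.3307, 0.0733]
tcp_rot: [[-0.16, 0.987, 0.001], [0.987, 0.16, 0.0], [0.0, 0.001, -1.0]]
force: [0.3, -0.1, 0.5]
width: 0.0526
grip_force: 0.0
```

Request:
{"op": "move_arm", "data": {
  "rows": [
    [[0,0,0],[0,0,0],0.7],
    [[0,0,0],[0,0,0],0.7],
    [[0,0,25],[0,0,0],0.7],
    [[0,0,60],[0,0,0],0.7],
    [[0,0,95],[0,0,0],0.7],
    [[0,0,125],[0,0,0],0.7],
    [[0,0,125],[0,0,0],0.7]
  ]
}}

```text
time_s: 6.62
tool_pos: [0.5633, 0.3323, 0.2056]
tcp_rot: [[-0.16, 0.987, 0.014], [0.987, 0.16, 0.005], [0.003, 0.014, -1.0]]
force: [0.9, 0.6, 1.5]
width: 0.0606
grip_force: 0.0
```

Request:
{"op": "move_arm", "data": {
  "rows": [
    [[9,-39,0],[0,0,0],0.7],
    [[18,-78,0],[0,0,0],0.7],
    [[27,-117,0],[0,0,0],0.7],
    [[36,-156,0],[0,0,0],0.7],
    [[45,-195,0],[0,0,0],0.7],
    [[54,-234,0],[0,0,0],0.7],
    [[54,-234,0],[0,0,0],0.7],
    [[54,-234,0],[0,0,0],0.7]
  ]
}}

```text
time_s: 7.28
tool_pos: [0.6135, 0.094, 0.1976]
tcp_rot: [[-0.155, 0.988, -0.0], [0.988, 0.155, 0.0], [0.0, -0.0, -1.0]]
force: [0.1, -0.2, -0.2]
width: 0.061
grip_force: 0.0
```

Request:
{"op": "move_arm", "data": {
  "rows": [
    [[9,-39,0],[0,0,0],0.7],
    [[18,-78,0],[0,0,0],0.7],
    [[27,-117,0],[0,0,0],0.7],
    [[36,-156,0],[0,0,0],0.7],
    [[43,-192,0],[0,0,0],0.7],
    [[43,-192,0],[0,0,0],0.7],
    [[43,-192,0],[0,0,0],0.7],
    [[43,-192,0],[0,0,0],0.7]
  ]
}}

```text
time_s: 7.95
tool_pos: [0.6555, -0.0936, 0.1974]
tcp_rot: [[-0.161, 0.987, -0.001], [0.987, 0.161, 0.002], [0.002, -0.001, -1.0]]
force: [-0.4, 0.7, 0.4]
width: 0.061
grip_force: 0.0
```

Run:
```python
from h import *
s=arm.get_state();print(s['tool_pos'],s['time_s'])
c=arm.camera('top')
for x in tops(c,[(200,258),(200,261)],.11)+tops(c,[(279,293),(301,293),(323,293),(346,294)],.108):print(x)
```

```text
[ 0.65547095 -0.09360098  0.19735615] 7.95
(134, array([560.2, 330.5, 109.9]))
(134, array([560.2, 330.5, 109.9]))
(132, array([467. , 113.5, 108. ]))
(127, array([464.5,  55.6, 108.2]))
(0, array([nan, nan, nan]))
(0, array([nan, nan, nan]))h.py:30: RuntimeWarning: Mean of empty slice.
  out.append((len(q),(q.mean(0)*1000).round(1)))
  ret = um.true_divide(
```

Request:
{"op": "move_arm", "data": {
  "rows": [
    [[0,-2,-35],[0,0,0],0.7],
    [[0,-2,-75],[0,0,0],0.7],
    [[0,-2,-110],[0,0,0],0.7],
    [[0,-2,-121],[0,0,0],0.7],
    [[0,-2,-121],[0,0,0],0.7],
    [[0,-2,-121],[0,0,0],0.7],
    [[0,-2,-121],[0,0,0],0],
    [[0,-2,-121],[0,0,0],0]
  ]
}}

```text
time_s: 8.67
tool_pos: [0.658, -0.0977, 0.0797]
tcp_rot: [[-0.16, 0.987, 0.005], [0.987, 0.16, -0.002], [-0.002, 0.005, -1.0]]
force: [0.4, 0.8, 0.4]
width: 0.054
grip_force: 0.0
```

Request:
{"op": "move_arm", "data": {
  "rows": [
    [[0,0,0],[0,0,0],0],
    [[0,0,0],[0,0,0],0],
    [[0,0,0],[0,0,0],0],
    [[0,0,0],[0,0,0],0],
    [[0,0,0],[0,0,0],0],
    [[0,0,0],[0,0,0],0]
  ]
}}

```text
time_s: 9.17
tool_pos: [0.6564, -0.0978, 0.0777]
tcp_rot: [[-0.16, 0.987, 0.001], [0.987, 0.16, -0.0], [-0.001, 0.001, -1.0]]
force: [-1.9, -0.4, 4.3]
width: 0.0337
grip_force: 15.1
```

Request:
{"op": "move_arm", "data": {
  "rows": [
    [[0,0,15],[0,0,0],0],
    [[0,0,50],[0,0,0],0],
    [[0,0,85],[0,0,0],0],
    [[0,0,119],[0,0,0],0],
    [[-10,38,119],[0,0,0],0],
    [[-20,76,119],[0,0,0],0],
    [[-30,114,119],[0,0,0],0],
    [[-40,152,119],[0,0,0],0]
  ]
}}

```text
time_s: 9.83
tool_pos: [0.615, 0.0556, 0.1954]
tcp_rot: [[-0.158, 0.987, -0.001], [0.987, 0.158, 0.0], [0.001, -0.001, -1.0]]
force: [-0.2, 0.9, -1.4]
width: 0.0335
grip_force: 15.0
```

Request:
{"op": "move_arm", "data": {
  "rows": [
    [[-20,30,0],[0,0,0],0],
    [[-42,60,0],[0,0,0],0],
    [[-65,92,0],[0,0,0],0],
    [[-88,124,0],[0,0,0],0],
    [[-110,155,0],[0,0,0],0],
    [[-130,190,0],[0,0,0],0],
    [[-150,220,0],[0,0,0],0],
    [[-170,250,0],[0,0,0],0]
  ]
}}

```text
time_s: 10.5
tool_pos: [0.4444, 0.3057, 0.1953]
tcp_rot: [[-0.16, 0.987, -0.001], [0.987, 0.16, -0.0], [-0.0, -0.001, -1.0]]
force: [-0.5, -0.0, -1.3]
width: 0.0332
grip_force: 15.0
```

Request:
{"op": "move_arm", "data": {
  "rows": [
    [[0,0,0],[0,0,0],0],
    [[0,0,0],[0,0,0],0],
    [[0,0,0],[0,0,0],0]
  ]
}}

```text
time_s: 10.75
tool_pos: [0.4461, 0.3044, 0.1955]
tcp_rot: [[-0.161, 0.987, -0.0], [0.987, 0.161, -0.001], [-0.001, -0.0, -1.0]]
force: [-0.2, 0.1, -1.1]
width: 0.0333
grip_force: 15.0
```

Request:
{"op": "move_arm", "data": {
  "rows": [
    [[0,1.5,-35],[0,0,0],0],
    [[0,1.5,-65],[0,0,0],0],
    [[0,1.5,-76],[0,0,0],0],
    [[0,1.5,-82],[0,0,0],0],
    [[0,1.5,-89],[0,0,0],0],
    [[0,1.5,-89],[0,0,0],0]
  ]
}}

```text
time_s: 11.25
tool_pos: [0.446, 0.3049, 0.1059]
tcp_rot: [[-0.158, 0.987, -0.002], [0.987, 0.158, -0.001], [-0.001, -0.002, -1.0]]
force: [-1.3, -0.1, -1.2]
width: 0.0334
grip_force: 15.0
```

Request:
{"op": "move_arm", "data": {
  "rows": [
    [[0,0,-12],[0,0,0],0],
    [[0,0,-24],[0,0,0],0],
    [[0,0,-33],[0,0,0],0],
    [[0,0,-33],[0,0,0],0],
    [[0,0,-33],[0,0,0],0.7],
    [[0,0,-33],[0,0,0],0.7],
    [[0,0,-33],[0,0,0],0.7],
    [[0,0,-33],[0,0,0],0.7]
  ]
}}

```text
time_s: 11.92
tool_pos: [0.4473, 0.3063, 0.0748]
tcp_rot: [[-0.16, 0.987, 0.003], [0.987, 0.16, 0.001], [0.0, 0.003, -1.0]]
force: [0.8, -0.2, -0.6]
width: 0.0526
grip_force: 0.0
```

Request:
{"op": "move_arm", "data": {
  "rows": [
    [[0,0,0],[0,0,0],0.7],
    [[0,0,0],[0,0,0],0.7],
    [[0,0,25],[0,0,0],0.7],
    [[0,0,60],[0,0,0],0.7],
    [[0,0,95],[0,0,0],0.7],
    [[0,0,125],[0,0,0],0.7],
    [[10,30,125],[0,0,0],0.7],
    [[10,30,125],[0,0,0],0.7]
  ]
}}

```text
time_s: 12.58
tool_pos: [0.4599, 0.3401, 0.2023]
tcp_rot: [[-0.16, 0.987, 0.01], [0.987, 0.16, 0.007], [0.005, 0.011, -1.0]]
force: [0.8, 0.0, -0.5]
width: 0.0607
grip_force: 0.0
```

```bash
python3 - <<'E' 2>/dev/null
from h import *
s=arm.get_state();print(s['tool_pos'],s['time_s'])
c=snap('top','top2.png');d=snap('side','side2.png')
for x in tops(c,[(210,302)],.11)+tops(c,[(279,293),(301,293),(323,293),(346,294)],.108):print(x)
print(rect(c,(262,272,365,312),.036,.055))
E
```

```text
[0.45993144 0.3400803  0.20233398] 12.5833
(137, array([446.3, 306.4, 109.8]))
(133, array([466.9, 113.5, 107.7]))
(130, array([464.6,  55.4, 107.8]))
(131, array([462.4,  -2.4, 107.8]))
(131, array([460.2, -60. , 107.8]))
(((464.32720947265625, 26.598312377929688), (235.39930725097656, 65.3220443725586), 88.35655975341797), np.float64(0.04797728403665849), 1494)
```

View pics/side2.png

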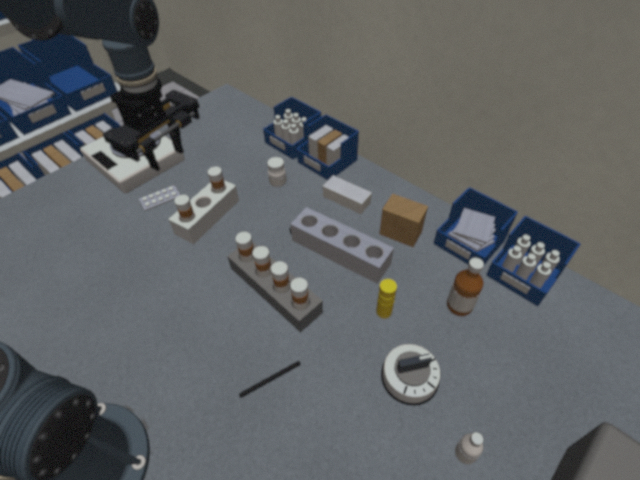

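The side view shows both warm vials standing in the rack at (184,208) and (216,180). The block is empty and the carrier hasn't moved. Next are the cold vials.

Request:
{"op": "move_arm", "data": {
  "rows": [
    [[2,-38,0],[0,0,0],0.7],
    [[4,-76,0],[0,0,0],0.7],
    [[6,-114,0],[0,0,0],0.7],
    [[8,-152,0],[0,0,0],0.7],
    [[10,-190,0],[0,0,0],0.7],
    [[11,-222,0],[0,0,0],0.7],
    [[11,-222,0],[0,0,0],0.7],
    [[11,-222,0],[0,0,0],0.7]
  ]
}}

```text
time_s: 13.35
tool_pos: [0.4659, 0.1121, 0.198]
tcp_rot: [[-0.156, 0.988, -0.003], [0.988, 0.156, 0.0], [0.0, -0.003, -1.0]]
force: [-0.5, 0.5, -0.0]
width: 0.0611
grip_force: 0.0
```

Request:
{"op": "move_arm", "data": {
  "rows": [
    [[0,0,0],[0,0,0],0.7],
    [[0,0,0],[0,0,0],0.7],
    [[0,0,0],[0,0,0],0.7]
  ]
}}

```text
time_s: 13.6
tool_pos: [0.4666, 0.115, 0.1986]
tcp_rot: [[-0.162, 0.987, -0.001], [0.987, 0.162, 0.0], [0.0, -0.001, -1.0]]
force: [-0.7, -0.1, -0.5]
width: 0.0614
grip_force: 0.0
```

Request:
{"op": "move_arm", "data": {
  "rows": [
    [[1,-0.5,-35],[0,0,0],0.7],
    [[1,-0.5,-70],[0,0,0],0.7],
    [[1,-0.5,-105],[0,0,0],0.7],
    [[1,-0.5,-129],[0,0,0],0.7],
    [[1,-0.5,-129],[0,0,0],0.7],
    [[1,-0.5,-129],[0,0,0],0.7],
    [[1,-0.5,-129],[0,0,0],0],
    [[1,-0.5,-129],[0,0,0],0]
  ]
}}

```text
time_s: 14.27
tool_pos: [0.4694, 0.1139, 0.0714]
tcp_rot: [[-0.161, 0.987, 0.004], [0.987, 0.161, 0.0], [-0.001, 0.004, -1.0]]
force: [1.3, -0.8, 0.1]
width: 0.0538
grip_force: 0.0
```

Request:
{"op": "move_arm", "data": {
  "rows": [
    [[0,0,0],[0,0,0],0],
    [[0,0,0],[0,0,0],0],
    [[0,0,0],[0,0,0],0],
    [[0,0,0],[0,0,0],0],
    [[0,0,0],[0,0,0],0],
    [[0,0,0],[0,0,0],0]
  ]
}}

```text
time_s: 14.77
tool_pos: [0.4683, 0.1134, 0.0707]
tcp_rot: [[-0.16, 0.987, 0.001], [0.987, 0.16, 0.0], [-0.0, 0.001, -1.0]]
force: [-0.2, -0.7, 7.3]
width: 0.0332
grip_force: 15.2
```

Request:
{"op": "move_arm", "data": {
  "rows": [
    [[0,0,15],[0,0,0],0],
    [[0,0,50],[0,0,0],0],
    [[0,0,85],[0,0,0],0],
    [[0,0,120],[0,0,0],0],
    [[35,-8,122],[0,0,0],0],
    [[73,-17,122],[0,0,0],0],
    [[110,-26,122],[0,0,0],0],
    [[147,-35,122],[0,0,0],0]
  ]
}}

```text
time_s: 15.43
tool_pos: [0.6163, 0.0781, 0.1924]
tcp_rot: [[-0.16, 0.987, 0.001], [0.987, 0.16, 0.0], [-0.0, 0.001, -1.0]]
force: [1.0, 0.6, -1.7]
width: 0.0338
grip_force: 15.1
```

Request:
{"op": "move_arm", "data": {
  "rows": [
    [[13,-3,0],[0,0,0],0],
    [[13,-3,0],[0,0,0],0],
    [[13,-3,0],[0,0,0],0],
    [[13,-3,0],[0,0,0],0],
    [[13,-3,0],[0,0,0],0]
  ]
}}

```text
time_s: 15.85
tool_pos: [0.6261, 0.076, 0.1915]
tcp_rot: [[-0.16, 0.987, -0.003], [0.987, 0.16, 0.0], [0.001, -0.003, -1.0]]
force: [-0.5, -0.0, -1.0]
width: 0.0335
grip_force: 15.1
```

Request:
{"op": "move_arm", "data": {
  "rows": [
    [[1,-0.5,-30],[0,0,0],0],
    [[1,-0.5,-55],[0,0,0],0],
    [[1,-0.5,-63],[0,0,0],0],
    [[1,-0.5,-63],[0,0,0],0],
    [[1,-0.5,-68],[0,0,0],0],
    [[1,-0.5,-73],[0,0,0],0],
    [[1,-0.5,-79],[0,0,0],0],
    [[1,-0.5,-79],[0,0,0],0]
  ]
}}

```text
time_s: 16.52
tool_pos: [0.6287, 0.075, 0.1126]
tcp_rot: [[-0.16, 0.987, -0.001], [0.987, 0.16, 0.0], [0.0, -0.001, -1.0]]
force: [-0.4, 0.2, -0.1]
width: 0.0343
grip_force: 15.1
```

Request:
{"op": "move_arm", "data": {
  "rows": [
    [[0,0,-12],[0,0,0],0],
    [[0,0,-24],[0,0,0],0],
    [[0,0,-34],[0,0,0],0],
    [[0,0,-34],[0,0,0],0],
    [[0,0,-34],[0,0,0],0.7],
    [[0,0,-34],[0,0,0],0.7],
    [[0,0,-34],[0,0,0],0.7],
    [[0,0,-34],[0,0,0],0.7]
  ]
}}

```text
time_s: 17.18
tool_pos: [0.6297, 0.0749, 0.0791]
tcp_rot: [[-0.16, 0.987, 0.001], [0.987, 0.16, -0.0], [-0.0, 0.001, -1.0]]
force: [-0.6, 0.3, 0.4]
width: 0.0528
grip_force: 0.0
```

Request:
{"op": "move_arm", "data": {
  "rows": [
    [[0,0,0],[0,0,0],0.7],
    [[0,0,0],[0,0,0],0.7],
    [[0,0,25],[0,0,0],0.7],
    [[0,0,60],[0,0,0],0.7],
    [[0,0,85],[0,0,0],0.7],
    [[-35,-5,95],[0,0,0],0.7],
    [[-70,-10,100],[0,0,0],0.7],
    [[-70,-10,100],[0,0,0],0.7]
  ]
}}

```text
time_s: 17.85
tool_pos: [0.5501, 0.0654, 0.179]
tcp_rot: [[-0.16, 0.987, -0.011], [0.987, 0.16, 0.0], [0.002, -0.011, -1.0]]
force: [-2.2, 0.2, -1.1]
width: 0.0607
grip_force: 0.0
```

```bash
cat > chk.py <<'E'
from h import *
s=arm.get_state();print(s['tool_pos'].round(4),s['time_s'])
c=arm.camera('top');d=arm.camera('side')
# caps: white blobs at cap-top height anywhere in the work area
for n,k in(('top',c),('side',d)):
    P=cloud(k);m=((P[...,2]>.098)&(P[...,2]<.121)&(k['image'].min(2)>120)&(P[...,0]>.36)&(P[...,0]<.72)&(abs(P[...,1])<.4)).astype(np.uint8)
    N,l,st,ce=cv2.connectedComponentsWithStats(m)
    for i in range(1,N):
        if st[i,4]>60: 
            q=P[l==i];h=np.percentile(q[:,2],90);q=q[q[:,2]>h-.006];print(n,ce[i].round(),len(q),(q.mean(0)*1000).round(1))
E
python3 chk.py
```

```text
[0.5501 0.0654 0.179 ] 17.85
top [195. 259.] 121 [560.  331.  110.5]
top [323. 293.] 119 [462.6  -1.9 108.7]
top [345. 293.] 122 [460.4 -59.8 108.5]
top [204. 303.] 129 [446.2 306.5 110.4]
side [214. 171.] 99 [556.2 328.4 108.4]
side [182. 200.] 117 [442.9 304.2 108.6]
side [309. 204.] 124 [625.   72.8 113.6]
side [260. 252.] 158 [460.6  53.  106.7]
side [279. 268.] 176 [458.2  -4.8 106.8]
side [299. 285.] 190 [456.1 -62.8 107. ]
```

Request:
{"op": "move_arm", "data": {
  "rows": [
    [[-35,-4,0],[0,0,0],0.7],
    [[-70,-8,0],[0,0,0],0.7],
    [[-93,-10,0],[0,0,0],0.7],
    [[-93,-10,0],[0,0,0],0.7],
    [[-93,-10,0],[0,0,0],0.7],
    [[-93,-10,0],[0,0,0],0.7]
  ]
}}

```text
time_s: 18.45
tool_pos: [0.4688, 0.0547, 0.1793]
tcp_rot: [[-0.16, 0.987, 0.004], [0.987, 0.16, -0.0], [-0.001, 0.004, -1.0]]
force: [0.0, -0.3, 0.5]
width: 0.0608
grip_force: 0.0
```

Request:
{"op": "move_arm", "data": {
  "rows": [
    [[-1.5,0.5,-30],[0,0,0],0.7],
    [[-1.5,0.5,-65],[0,0,0],0.7],
    [[-1.5,0.5,-95],[0,0,0],0.7],
    [[-1.5,0.5,-109],[0,0,0],0.7],
    [[-1.5,0.5,-109],[0,0,0],0.7],
    [[-1.5,0.5,-109],[0,0,0],0.7],
    [[-1.5,0.5,-109],[0,0,0],0],
    [[-1.5,0.5,-109],[0,0,0],0]
  ]
}}

```text
time_s: 19.12
tool_pos: [0.4664, 0.0553, 0.0709]
tcp_rot: [[-0.16, 0.987, 0.003], [0.987, 0.16, -0.0], [-0.001, 0.003, -1.0]]
force: [0.4, 0.7, -0.3]
width: 0.0537
grip_force: 0.0
```

Request:
{"op": "move_arm", "data": {
  "rows": [
    [[0,0,0],[0,0,0],0],
    [[0,0,0],[0,0,0],0],
    [[0,0,0],[0,0,0],0],
    [[0,0,0],[0,0,0],0],
    [[0,0,0],[0,0,0],0],
    [[0,0,0],[0,0,0],0]
  ]
}}

```text
time_s: 19.62
tool_pos: [0.4649, 0.0554, 0.0704]
tcp_rot: [[-0.16, 0.987, 0.001], [0.987, 0.16, -0.0], [-0.0, 0.001, -1.0]]
force: [-0.9, -0.2, 5.3]
width: 0.0336
grip_force: 15.1
```

Request:
{"op": "move_arm", "data": {
  "rows": [
    [[0,0,15],[0,0,0],0],
    [[0,0,50],[0,0,0],0],
    [[0,0,85],[0,0,0],0],
    [[0,0,120],[0,0,0],0],
    [[37,-8,122],[0,0,0],0],
    [[75,-16,122],[0,0,0],0],
    [[112,-24,122],[0,0,0],0],
    [[150,-32,122],[0,0,0],0]
  ]
}}

```text
time_s: 20.28
tool_pos: [0.6155, 0.0233, 0.1921]
tcp_rot: [[-0.16, 0.987, -0.0], [0.987, 0.16, 0.0], [0.0, -0.0, -1.0]]
force: [-0.2, 0.5, -1.9]
width: 0.0332
grip_force: 15.0
```

Request:
{"op": "move_arm", "data": {
  "rows": [
    [[23,-5,0],[0,0,0],0],
    [[23,-5,0],[0,0,0],0],
    [[23,-5,0],[0,0,0],0],
    [[23,-5,0],[0,0,0],0],
    [[23,-5,0],[0,0,0],0],
    [[23,-5,0],[0,0,0],0]
  ]
}}

```text
time_s: 20.78
tool_pos: [0.6361, 0.019, 0.1917]
tcp_rot: [[-0.16, 0.987, -0.002], [0.987, 0.16, 0.0], [0.001, -0.002, -1.0]]
force: [-0.6, 0.1, -2.0]
width: 0.0335
grip_force: 15.0
```

Request:
{"op": "move_arm", "data": {
  "rows": [
    [[0,-0.5,-30],[0,0,0],0],
    [[0,-0.5,-55],[0,0,0],0],
    [[0,-0.5,-63],[0,0,0],0],
    [[0,-0.5,-63],[0,0,0],0],
    [[0,-0.5,-68],[0,0,0],0],
    [[0,-0.5,-73],[0,0,0],0],
    [[0,-0.5,-79],[0,0,0],0],
    [[0,-0.5,-79],[0,0,0],0]
  ]
}}

```text
time_s: 21.45
tool_pos: [0.6373, 0.018, 0.1125]
tcp_rot: [[-0.16, 0.987, -0.001], [0.987, 0.16, 0.0], [0.0, -0.0, -1.0]]
force: [-0.4, 0.8, -1.5]
width: 0.0339
grip_force: 15.0
```

Request:
{"op": "move_arm", "data": {
  "rows": [
    [[0,0,-12],[0,0,0],0],
    [[0,0,-24],[0,0,0],0],
    [[0,0,-34],[0,0,0],0],
    [[0,0,-34],[0,0,0],0],
    [[0,0,-34],[0,0,0],0.7],
    [[0,0,-34],[0,0,0],0.7],
    [[0,0,-34],[0,0,0],0.7],
    [[0,0,-34],[0,0,0],0.7]
  ]
}}

```text
time_s: 22.12
tool_pos: [0.638, 0.0179, 0.0792]
tcp_rot: [[-0.16, 0.987, 0.001], [0.987, 0.16, -0.0], [-0.0, 0.001, -1.0]]
force: [-0.6, -0.6, -0.4]
width: 0.0526
grip_force: 0.0
```

Request:
{"op": "move_arm", "data": {
  "rows": [
    [[0,0,0],[0,0,0],0.7],
    [[0,0,0],[0,0,0],0.7],
    [[0,0,25],[0,0,0],0.7],
    [[0,0,60],[0,0,0],0.7],
    [[0,0,85],[0,0,0],0.7],
    [[-35,-5,95],[0,0,0],0.7],
    [[-70,-10,100],[0,0,0],0.7],
    [[-70,-10,100],[0,0,0],0.7]
  ]
}}

```text
time_s: 22.78
tool_pos: [0.5589, 0.0087, 0.1791]
tcp_rot: [[-0.16, 0.987, -0.01], [0.987, 0.16, 0.001], [0.003, -0.01, -1.0]]
force: [-0.9, -0.5, -1.0]
width: 0.0609
grip_force: 0.0
```

```bash
python3 chk.py
```

```text
[0.5589 0.0087 0.1791] 22.7833
top [194. 259.] 127 [560.5 330.6 110.3]
top [347. 294.] 73 [459.5 -65.9 108.2]
top [204. 303.] 122 [446.1 306.6 110.1]
side [214. 171.] 98 [556.1 328.4 108.4]
side [182. 200.] 117 [442.9 304.5 108.3]
side [330. 214.] 134 [634.   15.9 113.5]
side [279. 268.] 176 [458.3  -4.8 106.8]
side [299. 285.] 190 [456.1 -62.7 106.8]
```

Request:
{"op": "move_arm", "data": {
  "rows": [
    [[-37,-4,0],[0,0,0],0.7],
    [[-74,-8,0],[0,0,0],0.7],
    [[-104,-11,0],[0,0,0],0.7],
    [[-104,-11,0],[0,0,0],0.7],
    [[-104,-11,0],[0,0,0],0.7],
    [[-104,-11,0],[0,0,0],0.7]
  ]
}}

```text
time_s: 23.38
tool_pos: [0.4662, -0.0036, 0.1793]
tcp_rot: [[-0.16, 0.987, 0.004], [0.987, 0.16, -0.001], [-0.001, 0.004, -1.0]]
force: [0.3, -0.2, -0.4]
width: 0.0608
grip_force: 0.0
```

Request:
{"op": "move_arm", "data": {
  "rows": [
    [[0,0,-30],[0,0,0],0.7],
    [[0,0,-65],[0,0,0],0.7],
    [[0,0,-95],[0,0,0],0.7],
    [[0,0,-109],[0,0,0],0.7],
    [[0,0,-109],[0,0,0],0.7],
    [[0,0,-109],[0,0,0],0.7],
    [[0,0,-109],[0,0,0],0],
    [[0,0,-109],[0,0,0],0]
  ]
}}

```text
time_s: 24.05
tool_pos: [0.4654, -0.0033, 0.0709]
tcp_rot: [[-0.16, 0.987, 0.003], [0.987, 0.16, -0.001], [-0.001, 0.003, -1.0]]
force: [-0.3, -1.0, 0.4]
width: 0.0541
grip_force: 0.0
```

Request:
{"op": "move_arm", "data": {
  "rows": [
    [[0,0,0],[0,0,0],0],
    [[0,0,0],[0,0,0],0],
    [[0,0,0],[0,0,0],0],
    [[0,0,0],[0,0,0],0],
    [[0,0,0],[0,0,0],0],
    [[0,0,0],[0,0,0],0]
  ]
}}

```text
time_s: 24.55
tool_pos: [0.4636, -0.0031, 0.0704]
tcp_rot: [[-0.16, 0.987, 0.0], [0.987, 0.16, -0.0], [-0.0, 0.0, -1.0]]
force: [-1.9, -0.2, 6.0]
width: 0.0336
grip_force: 15.2
```

Request:
{"op": "move_arm", "data": {
  "rows": [
    [[0,0,15],[0,0,0],0],
    [[0,0,50],[0,0,0],0],
    [[0,0,85],[0,0,0],0],
    [[0,0,120],[0,0,0],0],
    [[37,-7,122],[0,0,0],0],
    [[75,-15,122],[0,0,0],0],
    [[112,-22,122],[0,0,0],0],
    [[150,-30,122],[0,0,0],0]
  ]
}}

```text
time_s: 25.22
tool_pos: [0.6147, -0.0331, 0.1924]
tcp_rot: [[-0.16, 0.987, 0.0], [0.987, 0.16, 0.0], [-0.0, 0.0, -1.0]]
force: [0.1, 0.3, -1.1]
width: 0.0335
grip_force: 15.1
```

Request:
{"op": "move_arm", "data": {
  "rows": [
    [[33,-6,0],[0,0,0],0],
    [[33,-6,0],[0,0,0],0],
    [[33,-6,0],[0,0,0],0],
    [[33,-6,0],[0,0,0],0],
    [[33,-6,0],[0,0,0],0],
    [[33,-6,0],[0,0,0],0]
  ]
}}

```text
time_s: 25.72
tool_pos: [0.645, -0.0385, 0.1917]
tcp_rot: [[-0.16, 0.987, -0.002], [0.987, 0.16, 0.0], [0.001, -0.002, -1.0]]
force: [-0.5, -0.2, -1.0]
width: 0.0335
grip_force: 15.1
```

Request:
{"op": "move_arm", "data": {
  "rows": [
    [[0,0,-30],[0,0,0],0],
    [[0,0,-55],[0,0,0],0],
    [[0,0,-63],[0,0,0],0],
    [[0,0,-63],[0,0,0],0],
    [[0,0,-63],[0,0,0],0]
  ]
}}

```text
time_s: 26.13
tool_pos: [0.6464, -0.0389, 0.1292]
tcp_rot: [[-0.16, 0.987, -0.0], [0.987, 0.16, 0.0], [0.0, -0.0, -1.0]]
force: [0.1, -0.5, -0.5]
width: 0.0332
grip_force: 15.1
```

Request:
{"op": "move_arm", "data": {
  "rows": [
    [[0,0,-5],[0,0,0],0],
    [[0,0,-10],[0,0,0],0],
    [[0,0,-16],[0,0,0],0],
    [[0,0,-16],[0,0,0],0]
  ]
}}

```text
time_s: 26.47
tool_pos: [0.646, -0.0389, 0.1121]
tcp_rot: [[-0.16, 0.987, -0.001], [0.987, 0.16, 0.0], [0.001, -0.001, -1.0]]
force: [0.6, -0.2, -1.6]
width: 0.0334
grip_force: 15.1
```

Request:
{"op": "move_arm", "data": {
  "rows": [
    [[0,0,-12],[0,0,0],0],
    [[0,0,-24],[0,0,0],0],
    [[0,0,-34],[0,0,0],0],
    [[0,0,-34],[0,0,0],0],
    [[0,0,-34],[0,0,0],0.7],
    [[0,0,-34],[0,0,0],0.7],
    [[0,0,-34],[0,0,0],0.7],
    [[0,0,-34],[0,0,0],0.7]
  ]
}}

```text
time_s: 27.13
tool_pos: [0.6469, -0.0391, 0.0791]
tcp_rot: [[-0.16, 0.987, 0.001], [0.987, 0.16, -0.0], [-0.0, 0.001, -1.0]]
force: [0.1, -0.5, 0.4]
width: 0.0527
grip_force: 0.0
```

Request:
{"op": "move_arm", "data": {
  "rows": [
    [[0,0,0],[0,0,0],0.7],
    [[0,0,0],[0,0,0],0.7],
    [[0,0,25],[0,0,0],0.7],
    [[0,0,60],[0,0,0],0.7],
    [[0,0,85],[0,0,0],0.7],
    [[-35,-5,95],[0,0,0],0.7],
    [[-70,-10,100],[0,0,0],0.7],
    [[-70,-10,100],[0,0,0],0.7]
  ]
}}

```text
time_s: 27.8
tool_pos: [0.5684, -0.048, 0.1792]
tcp_rot: [[-0.16, 0.987, -0.01], [0.987, 0.16, 0.002], [0.003, -0.009, -1.0]]
force: [-1.6, 0.5, -0.0]
width: 0.0608
grip_force: 0.0
```

```bash
python3 chk.py
```

```text
[ 0.5684 -0.048   0.1792] 27.8
top [311. 226.] 81 [639.5  23.4 115. ]
top [291. 230.] 123 [629.1  75.4 115.5]
top [194. 259.] 122 [560.1 330.3 110.3]
top [204. 303.] 126 [446.3 306.7 110. ]
side [214. 171.] 99 [556.2 328.4 108.4]
side [182. 200.] 116 [442.8 304.  108.5]
side [352. 224.] 141 [642.8 -40.1 113.6]
side [299. 285.] 196 [456.  -63.  106.7]
```

Request:
{"op": "move_arm", "data": {
  "rows": [
    [[-38,-4,0],[0,0,0],0.7],
    [[-76,-8,0],[0,0,0],0.7],
    [[-115,-11,0],[0,0,0],0.7],
    [[-115,-11,0],[0,0,0],0.7],
    [[-115,-11,0],[0,0,0],0.7],
    [[-115,-11,0],[0,0,0],0.7]
  ]
}}

```text
time_s: 28.4
tool_pos: [0.4639, -0.0608, 0.1793]
tcp_rot: [[-0.159, 0.987, 0.004], [0.987, 0.159, -0.001], [-0.002, 0.003, -1.0]]
force: [1.2, -0.1, 0.5]
width: 0.0607
grip_force: 0.0
```

Request:
{"op": "move_arm", "data": {
  "rows": [
    [[0,0,-30],[0,0,0],0.7],
    [[0,0,-65],[0,0,0],0.7],
    [[0,0,-95],[0,0,0],0.7],
    [[0,0,-109],[0,0,0],0.7],
    [[0,0,-109],[0,0,0],0.7],
    [[0,0,-109],[0,0,0],0.7],
    [[0,0,-109],[0,0,0],0],
    [[0,0,-109],[0,0,0],0]
  ]
}}

```text
time_s: 29.07
tool_pos: [0.4634, -0.0605, 0.0709]
tcp_rot: [[-0.16, 0.987, 0.003], [0.987, 0.16, -0.001], [-0.002, 0.003, -1.0]]
force: [0.8, -0.4, 0.1]
width: 0.0539
grip_force: 0.0
```

Request:
{"op": "move_arm", "data": {
  "rows": [
    [[0,0,0],[0,0,0],0],
    [[0,0,0],[0,0,0],0],
    [[0,0,0],[0,0,0],0],
    [[0,0,0],[0,0,0],0],
    [[0,0,0],[0,0,0],0],
    [[0,0,0],[0,0,0],0]
  ]
}}

```text
time_s: 29.57
tool_pos: [0.4615, -0.0601, 0.0703]
tcp_rot: [[-0.16, 0.987, 0.0], [0.987, 0.16, -0.0], [-0.0, 0.0, -1.0]]
force: [-2.1, 0.2, 6.3]
width: 0.0335
grip_force: 15.3
```

Target is (656.4, -96.3), so the shift from here is (195, -36).

Request:
{"op": "move_arm", "data": {
  "rows": [
    [[0,0,15],[0,0,0],0],
    [[0,0,50],[0,0,0],0],
    [[0,0,85],[0,0,0],0],
    [[0,0,120],[0,0,0],0],
    [[38,-7,122],[0,0,0],0],
    [[76,-14,122],[0,0,0],0],
    [[114,-21,122],[0,0,0],0],
    [[152,-28,122],[0,0,0],0]
  ]
}}

```text
time_s: 30.23
tool_pos: [0.6149, -0.0881, 0.1922]
tcp_rot: [[-0.16, 0.987, 0.001], [0.987, 0.16, -0.0], [-0.0, 0.001, -1.0]]
force: [0.3, -0.9, -0.7]
width: 0.0333
grip_force: 15.2
```

Request:
{"op": "move_arm", "data": {
  "rows": [
    [[30,-6,0],[0,0,0],0],
    [[43,-8,0],[0,0,0],0],
    [[43,-8,0],[0,0,0],0],
    [[43,-8,0],[0,0,0],0],
    [[43,-8,0],[0,0,0],0],
    [[43,-8,0],[0,0,0],0]
  ]
}}

```text
time_s: 30.73
tool_pos: [0.6549, -0.0955, 0.1914]
tcp_rot: [[-0.16, 0.987, -0.002], [0.987, 0.16, 0.001], [0.001, -0.002, -1.0]]
force: [-0.4, -0.0, -1.3]
width: 0.0335
grip_force: 15.1
```

Request:
{"op": "move_arm", "data": {
  "rows": [
    [[0,0,-30],[0,0,0],0],
    [[0,0,-55],[0,0,0],0],
    [[0,0,-63],[0,0,0],0],
    [[0,0,-63],[0,0,0],0],
    [[0,0,-63],[0,0,0],0]
  ]
}}

```text
time_s: 31.15
tool_pos: [0.6563, -0.096, 0.1292]
tcp_rot: [[-0.16, 0.987, -0.0], [0.987, 0.16, 0.0], [0.0, -0.0, -1.0]]
force: [0.6, -0.4, -0.5]
width: 0.0333
grip_force: 15.1
```

Request:
{"op": "move_arm", "data": {
  "rows": [
    [[0,0,-5],[0,0,0],0],
    [[0,0,-10],[0,0,0],0],
    [[0,0,-16],[0,0,0],0],
    [[0,0,-16],[0,0,0],0]
  ]
}}

```text
time_s: 31.48
tool_pos: [0.656, -0.0959, 0.1122]
tcp_rot: [[-0.16, 0.987, -0.001], [0.987, 0.16, 0.0], [0.001, -0.001, -1.0]]
force: [0.1, 0.9, -1.3]
width: 0.0336
grip_force: 15.1
```

Request:
{"op": "move_arm", "data": {
  "rows": [
    [[0,0,-12],[0,0,0],0],
    [[0,0,-24],[0,0,0],0],
    [[0,0,-34],[0,0,0],0],
    [[0,0,-34],[0,0,0],0],
    [[0,0,-34],[0,0,0],0.7],
    [[0,0,-34],[0,0,0],0.7],
    [[0,0,-34],[0,0,0],0.7],
    [[0,0,-34],[0,0,0],0.7]
  ]
}}

```text
time_s: 32.15
tool_pos: [0.6571, -0.0961, 0.0792]
tcp_rot: [[-0.16, 0.987, 0.001], [0.987, 0.16, -0.0], [-0.0, 0.001, -1.0]]
force: [0.6, 0.0, -0.6]
width: 0.0523
grip_force: 0.0
```

Request:
{"op": "move_arm", "data": {
  "rows": [
    [[0,0,0],[0,0,0],0.7],
    [[0,0,0],[0,0,0],0.7],
    [[0,0,25],[0,0,0],0.7],
    [[0,0,60],[0,0,0],0.7],
    [[0,0,95],[0,0,0],0.7],
    [[-38,-5,105],[0,0,0],0.7],
    [[-76,-10,120],[0,0,0],0.7],
    [[-110,-10,120],[0,0,0],0.7]
  ]
}}

```text
time_s: 32.82
tool_pos: [0.547, -0.1072, 0.2021]
tcp_rot: [[-0.16, 0.987, 0.006], [0.987, 0.16, -0.003], [-0.004, 0.005, -1.0]]
force: [0.5, 0.5, -0.6]
width: 0.0608
grip_force: 0.0
```

Request:
{"op": "move_arm", "data": {
  "rows": [
    [[-38,10,0],[0,0,0],0.7],
    [[-76,20,0],[0,0,0],0.7],
    [[-100,30,0],[0,0,0],0.7],
    [[-100,30,0],[0,0,0],0.7],
    [[-100,30,0],[0,0,0],0.7]
  ]
}}

```text
time_s: 33.23
tool_pos: [0.4456, -0.0756, 0.1994]
tcp_rot: [[-0.16, 0.987, 0.001], [0.987, 0.16, -0.0], [-0.0, 0.001, -1.0]]
force: [-0.5, -0.5, 0.3]
width: 0.0606
grip_force: 0.0
```

```bash
python3 chk.py
python3 - <<'E'
from h import *
c=arm.camera('top');d=snap('side','side3.png')
# timer: face rect/centre, bar axis, marks in face plane z=.034
for k,b in((c,(400,245,465,308)),(d,(370,330,450,412))):
    u0,v0,u1,v1=b;P=cloud(k)[v0:v1,u0:u1];z=P[...,2]
    bar=P[(z>.066)&(z<.085)];r=cv2.minAreaRect((bar[:,:2]*1000).astype(np.float32));print('bar',r,np.median(bar[:,2]))
    w=bar[:,:2]*1000;mu=w.mean(0);_,S,V=np.linalg.svd(w-mu);print(mu,np.degrees(np.arctan2(V[0,1],V[0,0])))
k=c;s=6
ctr=(ray(c,433,277,.035)[:2])
# rectified plan view of timer face (1 mm = 4 px), up=+x, left=+y
N=400;X0=.500;Y0=-.3095
ii,jj=np.mgrid[:N,:N];W=np.stack([X0+(N/2-ii)/3000,Y0+(N/2-jj)/3000,np.full((N,N),.035)],-1)
q=W@c['R'].T+c['t'];uv=q@c['mtx'].T;uv=uv[...,:2]/uv[...,2:]
a=cv2.remap(c['image'],uv[...,0].astype(np.float32),uv[...,1].astype(np.float32),cv2.INTER_CUBIC)
cv2.imwrite('pics/plan.png',a[:,:,::-1])
E
```

```text
[ 0.4456 -0.0756  0.1994] 33.2333
top [356. 218.] 121 [657.3 -95.1 115.3]
top [334. 222.] 125 [646.9 -37.9 115.3]
top [313. 226.] 116 [638.4  18.7 115.7]
top [291. 230.] 126 [629.1  75.6 115.3]
top [194. 259.] 120 [559.9 330.4 110.2]
top [204. 303.] 132 [446.3 306.6 110. ]
side [214. 171.] 102 [556.  328.  108.3]
side [182. 200.] 124 [442.5 303.7 108.3]
side [352. 224.] 148 [642.2 -40.4 113.7]
side [376. 235.] 157 [652.8 -98.2 113.6]
bar ((499.9418640136719, -310.33807373046875), (15.29721450805664, 61.534507751464844), 56.41300582885742) 0.07383067164118473
[ 499.76484478 -309.13855541] 144.95732198883462
bar ((495.80963134765625, -312.61395263671875), (14.98238754272461, 60.67079544067383), 55.04091262817383) 0.07305257857513524
[ 494.20404643 -312.97016655] 144.36352542112655
```

View pics/plan.png

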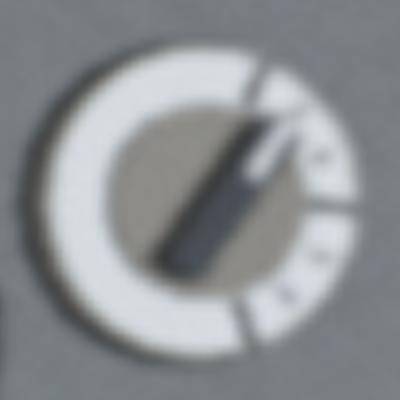

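All four cold vials are seated in the block, with tops at 115 mm, and both warm vials are in the rack. In the plan view the 0 mark is at (258,82), 15 at (333,207) and 30 at (245,325), around centre (204,200). That puts them at about 24.5°, 93.3° and 162° clockwise of +x, with the bar at about 35°.

Request:
{"op": "move_arm", "data": {
  "rows": [
    [[8,-33,0],[0,0,6.5],0.7],
    [[16,-67,0],[0,0,13],0.7],
    [[24,-100,0],[0,0,20],0.7],
    [[32,-134,0],[0,0,26],0.7],
    [[40,-167,0],[0,0,33],0.7],
    [[48,-200,0],[0,0,39],0.7],
    [[55,-234,0],[0,0,46],0.7],
    [[55,-234,0],[0,0,46],0.7]
  ]
}}

```text
time_s: 34.1
tool_pos: [0.5047, -0.3186, 0.1989]
tcp_rot: [[-0.821, 0.571, 0.005], [0.571, 0.821, -0.007], [-0.008, -0.003, -1.0]]
force: [0.8, -1.1, -0.3]
width: 0.0607
grip_force: 0.0
```

Request:
{"op": "move_arm", "data": {
  "rows": [
    [[0,0,-30],[0,0,0],0.7],
    [[0,0,-60],[0,0,0],0.7],
    [[0,0,-60],[0,0,0],0.7],
    [[0,0,-60],[0,0,0],0.7]
  ]
}}

```text
time_s: 34.43
tool_pos: [0.501, -0.3093, 0.1372]
tcp_rot: [[-0.821, 0.571, -0.003], [0.571, 0.821, 0.003], [0.005, 0.001, -1.0]]
force: [0.4, -0.6, 0.4]
width: 0.0608
grip_force: 0.0
```

Run:
```python
from h import *
s=arm.get_state();R=s['tcp_rot'];print(s['tool_pos'],np.degrees(np.arctan2(R[1,1],R[0,1])),s['q'])
d=arm.camera('side');cv2.imwrite('pics/t2.png',cv2.resize(d['image'][250:420,320:500],(720,580))[:,:,::-1])
```

```text
[ 0.50096635 -0.30927253  0.13716186] 55.17146016822184 [-4.25580636e+01  3.37784031e+01  9.17146982e+01  3.28799660e-03
  5.47707396e+01 -9.77315135e+01]
```

View pics/t2.png

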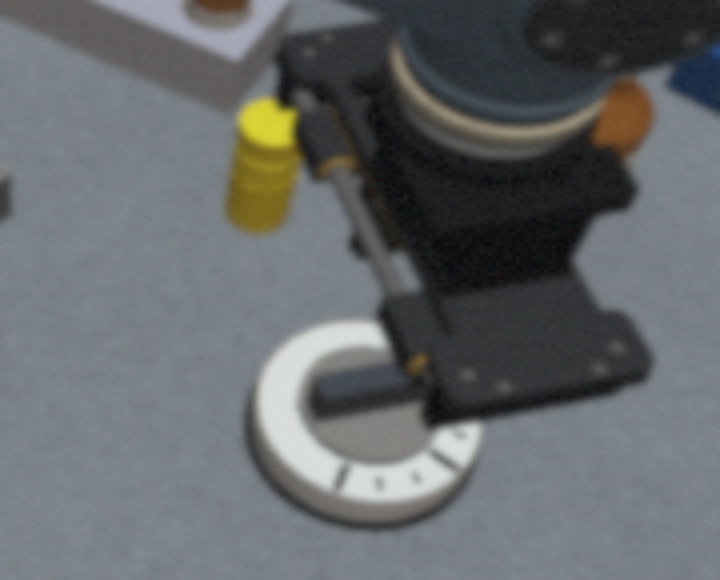

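The gripper is above the bar, aligned across it, and clear of the yellow vial at (265,165) in the crop.

Request:
{"op": "move_arm", "data": {
  "rows": [
    [[0,0,-30],[0,0,0],0.7],
    [[0,0,-60],[0,0,0],0.7],
    [[0,0,-85],[0,0,0],0.7],
    [[0,0,-91],[0,0,0],0.7],
    [[0,0,-91],[0,0,0],0.7]
  ]
}}

```text
time_s: 34.9
tool_pos: [0.5018, -0.3099, 0.0477]
tcp_rot: [[-0.821, 0.571, -0.001], [0.571, 0.821, 0.001], [0.001, 0.0, -1.0]]
force: [0.1, 0.0, 0.4]
width: 0.0606
grip_force: 0.0
```

Request:
{"op": "move_arm", "data": {
  "rows": [
    [[0,0,0],[0,0,0],0.1],
    [[0,0,0],[0,0,0],0.1],
    [[0,0,0],[0,0,0],0],
    [[0,0,0],[0,0,0],0],
    [[0,0,0],[0,0,0],0],
    [[0,0,0],[0,0,0],0],
    [[0,0,0],[0,0,0],0],
    [[0,0,0],[0,0,0],0]
  ],
  "squeeze": 30
}}

```text
time_s: 35.57
tool_pos: [0.5008, -0.3114, 0.0481]
tcp_rot: [[-0.822, 0.569, -0.002], [0.569, 0.822, -0.003], [-0.0, -0.003, -1.0]]
force: [-8.9, -11.2, 1.2]
width: 0.0154
grip_force: 6.9
```

Request:
{"op": "move_arm", "data": {
  "rows": [
    [[0,0,0],[0,0,0],0],
    [[0,0,0],[0,0,0],0],
    [[0,0,0],[0,0,0],0],
    [[0,0,0],[0,0,0],0]
  ]
}}

```text
time_s: 35.9
tool_pos: [0.5002, -0.3121, 0.048]
tcp_rot: [[-0.822, 0.569, -0.002], [0.569, 0.822, -0.003], [0.0, -0.004, -1.0]]
force: [-5.5, -4.7, 1.6]
width: 0.0137
grip_force: 30.0
```

Request:
{"op": "move_arm", "data": {
  "rows": [
    [[-0.5,-1,0],[0,0,0],0],
    [[-0.5,-1,0],[0,0,-6],0],
    [[-0.5,-1,0],[0,0,-12],0],
    [[-0.5,-1,0],[0,0,-18],0],
    [[-0.5,-1,0],[0,0,-24],0],
    [[-0.5,-1,0],[0,0,-30],0],
    [[-0.5,-1,0],[0,0,-36],0],
    [[-0.5,-1,0],[0,0,-42],0]
  ]
}}

```text
time_s: 36.57
tool_pos: [0.4985, -0.3134, 0.0481]
tcp_rot: [[-0.226, 0.974, -0.005], [0.974, 0.226, -0.003], [-0.002, -0.005, -1.0]]
force: [-10.2, -8.4, 3.6]
width: 0.0137
grip_force: 30.0
```

Request:
{"op": "move_arm", "data": {
  "rows": [
    [[-1,0,0],[0,0,0],0],
    [[-2,0,0],[0,0,-6],0],
    [[-2,0,0],[0,0,-12],0],
    [[-2,0,0],[0,0,-18],0],
    [[-2,0,0],[0,0,-24],0],
    [[-2,0,0],[0,0,-30],0],
    [[-2,0,0],[0,0,-36],0],
    [[-2,0,0],[0,0,-42],0]
  ]
}}

```text
time_s: 37.23
tool_pos: [0.4963, -0.3131, 0.048]
tcp_rot: [[0.484, 0.875, -0.005], [0.875, -0.484, -0.002], [-0.004, -0.003, -1.0]]
force: [-9.5, -7.5, 4.0]
width: 0.0143
grip_force: 30.0
```

Request:
{"op": "move_arm", "data": {
  "rows": [
    [[-1,-1,0],[0,0,-6],0],
    [[-1,-1,0],[0,0,-12],0],
    [[-1,-1,0],[0,0,-18],0],
    [[-1,-1,0],[0,0,-24],0],
    [[-1,-1,0],[0,0,-30],0],
    [[-1,-1,0],[0,0,-36],0],
    [[-1,-1,0],[0,0,-42],0],
    [[-1,-1,0],[0,0,-48],0]
  ]
}}

```text
time_s: 37.9
tool_pos: [0.4947, -0.3112, 0.048]
tcp_rot: [[0.974, 0.225, -0.007], [0.225, -0.974, 0.003], [-0.006, -0.004, -1.0]]
force: [-8.0, 0.2, 7.9]
width: 0.014
grip_force: 30.0
```

Request:
{"op": "move_arm", "data": {
  "rows": [
    [[0,0,0],[0,0,-4],0],
    [[0,0,0],[0,0,-4],0],
    [[0,0,0],[0,0,-4],0]
  ]
}}

```text
time_s: 38.15
tool_pos: [0.4946, -0.311, 0.048]
tcp_rot: [[0.987, 0.161, -0.007], [0.161, -0.987, 0.003], [-0.006, -0.004, -1.0]]
force: [-8.6, -0.9, 7.4]
width: 0.0138
grip_force: 30.0
```

Run:
```python
from h import *
s=arm.get_state();R=s['tcp_rot'];print(s['tool_pos'],np.degrees(np.arctan2(R[1,1],R[0,1])),s['force'],s['torque'],s['q'])
d=arm.camera('side');cv2.imwrite('pics/t3.png',cv2.resize(d['image'][300:420,350:470],(600,600),interpolation=2)[:,:,::-1])
```

```text
[ 0.49464217 -0.3109582   0.04803715] -80.7486259410457 [-8.56680695 -0.90292518  7.43415437] [-0.27501522  1.47710727 -0.12496053] [-43.03151427  41.32632708  95.05245758  -0.20503929  44.02340938
  37.8643241 ]
```

View pics/t3.png

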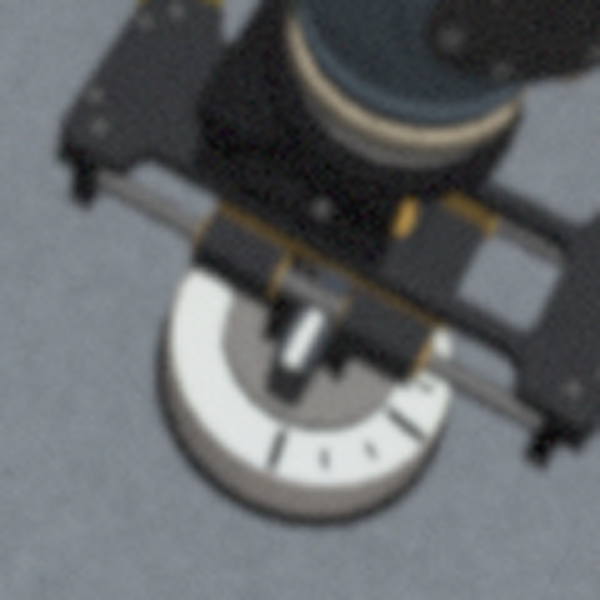

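The pointer has turned to around the 30 mark, at (278,450) in the crop. I'll go 3° further to be clearly past it, then turn back.

Request:
{"op": "move_arm", "data": {
  "rows": [
    [[0,0,0],[0,0,-3],0],
    [[0,0,0],[0,0,-3],0],
    [[0,0,0],[0,0,-3],0],
    [[0,0,0],[0,0,-3],0]
  ]
}}

```text
time_s: 38.53
tool_pos: [0.4946, -0.3108, 0.048]
tcp_rot: [[0.994, 0.109, -0.007], [0.109, -0.994, 0.003], [-0.006, -0.004, -1.0]]
force: [-8.9, 0.4, 7.2]
width: 0.0139
grip_force: 30.0
```

Request:
{"op": "move_arm", "data": {
  "rows": [
    [[0,0,0],[0,0,6],0],
    [[0,0,0],[0,0,12],0],
    [[0,0,0],[0,0,18],0],
    [[0,0,0],[0,0,24],0],
    [[0,0,0],[0,0,30],0],
    [[0.5,0.5,0],[0,0,36],0],
    [[1,1,0],[0,0,42],0],
    [[1,1,0],[0,0,48],0]
  ]
}}

```text
time_s: 39.2
tool_pos: [0.496, -0.3129, 0.0481]
tcp_rot: [[0.579, 0.815, -0.006], [0.815, -0.579, -0.002], [-0.005, -0.003, -1.0]]
force: [-9.9, -7.0, 2.9]
width: 0.0139
grip_force: 30.0
```

Request:
{"op": "move_arm", "data": {
  "rows": [
    [[0,0,0],[0,0,6],0],
    [[0,0,0],[0,0,12],0],
    [[0,0,0],[0,0,18],0],
    [[0.5,0,0],[0,0,24],0],
    [[1,0,0],[0,0,29],0],
    [[1,0,0],[0,0,29],0]
  ]
}}

```text
time_s: 39.7
tool_pos: [0.4974, -0.3134, 0.0481]
tcp_rot: [[0.113, 0.994, -0.005], [0.994, -0.113, -0.003], [-0.003, -0.004, -1.0]]
force: [-8.6, -6.9, 3.5]
width: 0.0138
grip_force: 30.0
```

Run:
```python
from h import *
s=arm.get_state();R=s['tcp_rot'];print(s['tool_pos'],np.degrees(np.arctan2(R[1,1],R[0,1])),s['force'],s['torque'],s['q'][5])
```

```text
[ 0.49741078 -0.31344129  0.04807972] -6.491039295597269 [-8.55730233 -6.88943973  3.46391729] [-1.42714426  1.60349508  0.09197034] -36.125826243397555
```

Request:
{"op": "move_arm", "data": {
  "rows": [
    [[-1,-1,0],[0,0,2],0],
    [[-1,-1,0],[0,0,3],0],
    [[-1,-1,0],[0,0,3],0],
    [[-1,-1,0],[0,0,3],0.5],
    [[-1,-1,0],[0,0,3],0.5],
    [[-1,-1,0],[0,0,3],0.5],
    [[-1,-1,0],[0,0,3],0.5],
    [[-1,-1,0],[0,0,3],0.5]
  ]
}}

```text
time_s: 40.37
tool_pos: [0.4993, -0.3117, 0.0478]
tcp_rot: [[0.066, 0.998, 0.0], [0.998, -0.066, 0.0], [0.0, 0.0, -1.0]]
force: [-0.2, -0.2, -0.1]
width: 0.0389
grip_force: 0.0
```

Request:
{"op": "move_arm", "data": {
  "rows": [
    [[0,0,0],[0,0,0],0.5],
    [[0,0,30],[0,0,0],0.5],
    [[0,0,60],[0,0,0],0.5],
    [[0,0,90],[0,0,0],0.5],
    [[0,0,125],[0,0,0],0.5],
    [[0,0,160],[0,0,0],0.5],
    [[-20,30,160],[0,0,0],0.5],
    [[-40,65,160],[0,0,0],0.5]
  ]
}}

```text
time_s: 41.03
tool_pos: [0.4616, -0.2499, 0.2108]
tcp_rot: [[0.068, 0.998, 0.008], [0.998, -0.068, -0.007], [-0.006, 0.008, -1.0]]
force: [-1.2, 1.5, 0.5]
width: 0.0437
grip_force: 0.0
```

Request:
{"op": "move_arm", "data": {
  "rows": [
    [[-8,38,0],[0,0,0],0.5],
    [[-16,76,0],[0,0,0],0.5],
    [[-20,114,0],[0,0,0],0.5],
    [[-20,152,0],[0,0,0],0.5],
    [[-20,180,0],[0,0,0],0.5],
    [[-20,200,0],[0,0,0],0.5],
    [[-20,200,0],[0,0,0],0.5],
    [[-20,200,0],[0,0,0],0.5]
  ]
}}

```text
time_s: 41.7
tool_pos: [0.439, -0.0462, 0.208]
tcp_rot: [[0.063, 0.998, 0.0], [0.998, -0.063, -0.0], [-0.0, 0.0, -1.0]]
force: [0.4, -1.0, 0.3]
width: 0.0433
grip_force: 0.0
```

```bash
cat > dial.py <<'E'
from h import *
import sys
c=arm.camera('top');d=arm.camera('side')
out=[]
for k,b,X0,Y0 in((c,(400,245,465,308),.500,-.3095),(d,(370,330,450,412),.4955,-.3125)):
    u0,v0,u1,v1=b;P=cloud(k)[v0:v1,u0:u1];z=P[...,2]
    bar=P[(z>.066)&(z<.085)];w=(bar[:,:2]*1000).astype(np.float32);r=cv2.minAreaRect(w)
    mu=w.mean(0);_,S,V=np.linalg.svd(w-mu);print(r,mu,np.degrees(np.arctan2(V[0,1],V[0,0])))
    N=400;ii,jj=np.mgrid[:N,:N]
    W=np.stack([X0+(N/2-ii)/3000,Y0+(N/2-jj)/3000,np.full((N,N),.035)],-1)
    q=W@k['R'].T+k['t'];uv=q@k['mtx'].T;uv=uv[...,:2]/uv[...,2:]
    out.append(cv2.remap(k['image'],uv[...,0].astype(np.float32),uv[...,1].astype(np.float32),cv2.INTER_CUBIC))
cv2.imwrite('pics/'+sys.argv[1],np.hstack(out)[:,:,::-1])
E
python3 dial.py d1.png; python3 chk.py
```

```text
((499.7384033203125, -309.0596008300781), (59.87566375732422, 11.096964836120605), 88.20995330810547) [ 499.5712 -309.0251] -91.83936
((495.4081115722656, -312.51593017578125), (59.38212966918945, 14.826993942260742), 86.68036651611328) [ 493.85413 -313.33734] -93.8829
[ 0.4396 -0.0477  0.208 ] 41.8
top [356. 218.] 117 [656.7 -95.  115.2]
top [334. 222.] 122 [647.  -37.6 115.1]
top [313. 226.] 117 [638.3  18.8 115.6]
top [291. 230.] 122 [629.3  75.7 115.5]
top [194. 259.] 124 [560.1 330.8 110.1]
top [204. 303.] 128 [446.2 306.4 110. ]
side [214. 171.] 102 [556.  328.  108.2]
side [182. 200.] 123 [442.3 303.6 108.4]
side [330. 215.] 102 [632.   12.7 113.4]
side [352. 224.] 147 [642.3 -40.5 113.6]
side [376. 235.] 160 [652.6 -98.4 113.8]
```

View pics/d1.png

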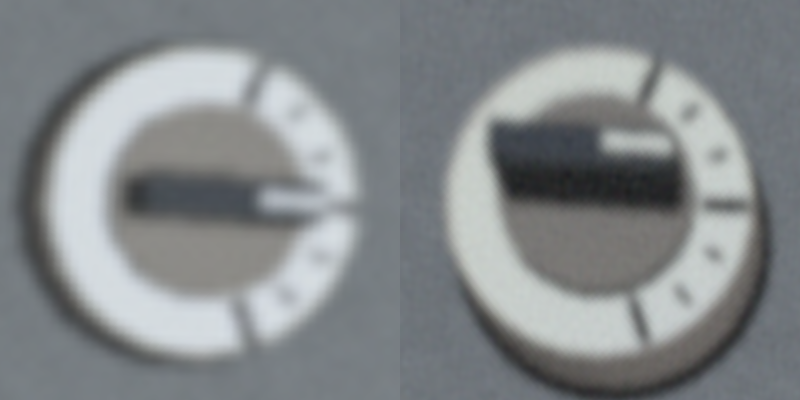

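The dial bar points at 93° ± 1° and the 15 mark is at about 92.8°. All vials are seated and the arm is clear, so I'll hand in.

```bash
python3 -c "
from plant import arm
print(arm.finish_job())"
```

```text
the job is handed in; nothing more can be done
None
```

The job is handed in: both warm vials are seated in the rack, all four cold vials are seated in the block, and the timer was wound past 30 and turned back to 15 minutes (within about 1° of the mark by camera). I got no verdict back.

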